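# Stand up the fallen tint bottles and complete the row

## Robot

A 6-joint arm with a two-finger parallel gripper is mounted at the origin on the work surface. World frame = base frame: x ahead of the robot, y to its left, z up, the work surface at z = 0. Lengths are in mm, angles in degrees, forces in N, time in s.
With the tool pointing down it reaches from about 325 to 925 mm from the base axis. Payload 3.1 kg.
Tool frame: the origin (TCP) lies at the very end of the fingers, on their centre line; the grasp point (between the pads) lies grasp_offset behind it (grasp_offset is the distance from the TCP to the grasp point, in mm); z points along the fingers, x is the direction in which the jaws open and shut, and the axes are right-handed (so a half turn about z gives the same grasp; the last joint's range is limited). The gripper opens to 85 mm and grips with 20 to 120 N. Pads are 22 mm wide; open, the fingers measure 114 mm over their backs; the gripper's body (76 mm by 85 mm) begins 54 mm behind the grasp point. The pads swing forward as they close: fully open they stand 13 mm farther back than shut.
Start: joints at [67.769, 12.427, 92.441, -0, 75.132, -6.429], TCP at [170.179, 601.397, 231.3] pointing down, gripper open.
Joint ranges: [-157.48, 157.48], [-44.54, 120.13], [17.64, 146.25], [-64.5, 244.5], [7.68, 150.69], [-147.95, 147.95]. Speed limits (degrees/s): [159.86, 159.86, 180, 180, 180, 180].

## Interface

Orientations are given as [roll, pitch, yaw] about the fixed x, y, z axes, in that order (R = Rz(yaw) Ry(pitch) Rx(roll)).
In Python, from station import * gives the robot as it stands. Calls block until the motion is done:
- goto(position, orientation): joint-space move of the TCP to a pose.
- move_l(position, attitude=None, speed=150): straight line of the TCP; attitude=None keeps the orientation; speed is the mean speed in mm/s.
- move_j(angles): joint-space move.
- grip(opening, squeeze=None): finger opening in mm; squeeze is the grip in N (None keeps the last); returns when the fingers have stopped.
- wait(seconds).
- solve_ik(position, orientation): joint angles nearest the present ones, or None.
- get_obs(): the state.
- get_image(name): name is "side" or "top"; returns the picture (400x640x3 uint8, red, green, blue); there is no depth.
- get_calibration(name): a dict with "fx", "fy", "cx", "cy" (pixels), "R" (3x3) and "t" (3): a world point X has camera coordinates R X + t. Camera axes: x right, y down, z forward; pixel columns grow to the right and rows downward; lengths in mm; the calibration is good to about 2 mm. A picture is of the moment at which its call begins. get_calibration takes no time and is no camera call.
A pose or a line that the arm cannot do raises Unreachable and nothing moves.
- sign_off(): hands the job in, once; it reports no verdict.
Trained networks look in the newest picture that a camera, given by its name, has taken for a name from the list of things; names that differ only in an ending like _2 or _b are one class to them, and where a whole thing is asked for, a point or a joint stands for the part that bears it (a point fixed in the world has none). Each returns a list of dicts, best first, with "score" (0 to 1); they miss things now and then, are a little off and sometimes report something else, mostly with a low value. They report only what shows in the picture. A call takes as long as a camera call. They do not tell look-alikes from the thing itself.
- spot_in(name, camera): "extent" ([centre column, centre row, width, height] in pixels, round what is visible of it).
- regions_of(name, camera): "region" (400x640 bool, what is visible of it) and "extent" ([centre column, centre row, width, height] in pixels, round what is visible of it).
The state is a dict: "t": time; "joint_pos": joint angles; "qvel": joint speeds; "effort": joint torques, N m; "tcp_pos": TCP position; "ee_rot": TCP orientation; "wrist_force": force on the tool from outside, world axes, zero at the start; "moment": the same for the moment, N m; "grip_width": finger opening in mm.
Only numpy, scipy, OpenCV 4.12 (cv2) and the standard library are available. Lean on these libraries where they do the work, as an engineer would, in place of code of your own. Each camera call takes 0.05 s, during which the arm holds its last target.

## Task

Two tint bottles, with the red and the blue band, have toppled back in the stock lane of the paint-mixing bench: stand each upright again in its own place in the row, then take exactly one of the two violet-banded spare bottles and stand it on the yellow square, so that the lane holds five upright bottles, centred in the lane and square with it. Set the bottles down gently, leave the other spare where it is, and do not knock over or push about the standing bottles or the other things on the bench.

Things in the scene. Friction and masses are not known exactly. Their poses are not given: they have to be found in the camera images.
- lane: Fixed grey stock lane, 460 mm long along its y. Origin at table level, halfway along the middle line (x = 0) on which bottles stand; z up, x away from the robot. Floor 12 mm above the table. Front kerb: top 32 mm above the table, inner face at x = -38 mm. End walls 57 mm high. Five places at y = -180, -90, 0, 90, 180 mm (bottles within 6 mm); which holds which varies.
- rail_mid (a point): Centre of the lane's rear rail, a 10 mm round steel bar along the lane's y, 46 mm behind the middle line and 55 mm above the table.
- gap_tag: Thin yellow square, 50 x 50 mm, stuck on the lane's floor at the one empty place (nothing to bump into). Origin at its centre, 13 mm above the table.
- tipped_red: Square white bottle, body 46 x 46 x 92 mm, then a shoulder and a round white cap 30 mm across, 106 to 130 mm above the underside; about 0.22 kg. Origin on its axis, 46 mm above the underside; z from foot to cap, x and y square to the faces. Red band. Fallen back, foot on the kerb, rear face on the rail, z 35 deg above level along lane +x; origin over its own place.
- tipped_blue: Square white bottle, body 46 x 46 x 92 mm, then a shoulder and a round white cap 30 mm across, 106 to 130 mm above the underside; about 0.22 kg. Origin on its axis, 46 mm above the underside; z from foot to cap, x and y square to the faces. Blue band. Fallen back, foot on the kerb, rear face on the rail, z 35 deg above level along lane +x; origin over its own place.
- upright_black: Square white bottle, body 46 x 46 x 92 mm, then a shoulder and a round white cap 30 mm across, 106 to 130 mm above the underside; about 0.22 kg. Origin on its axis, 46 mm above the underside; z from foot to cap, x and y square to the faces. Black band. Stands upright in the lane.
- upright_green: Square white bottle, body 46 x 46 x 92 mm, then a shoulder and a round white cap 30 mm across, 106 to 130 mm above the underside; about 0.22 kg. Origin on its axis, 46 mm above the underside; z from foot to cap, x and y square to the faces. Green band. Stands upright in the lane.
- spare_a: Square white bottle, body 46 x 46 x 92 mm, then a shoulder and a round white cap 30 mm across, 106 to 130 mm above the underside; about 0.22 kg. Origin on its axis, 46 mm above the underside; z from foot to cap, x and y square to the faces. Violet band. Spare, standing on the bench in front of the lane, on the robot's right, turned up to 0.5 rad.
- spare_b: Square white bottle, body 46 x 46 x 92 mm, then a shoulder and a round white cap 30 mm across, 106 to 130 mm above the underside; about 0.22 kg. Origin on its axis, 46 mm above the underside; z from foot to cap, x and y square to the faces. Violet band. Spare, standing on the bench in front of the lane, on the robot's left, turned up to 0.5 rad.
- mixing_cup: Clear mixing cup, bystander, 80 mm across the rim, 100 mm tall. Origin at the centre of its underside.
- touchup_jar: Amber jar, bystander, 56 mm across, 70 mm tall. Origin at the centre of its underside.
- tin_lid: Steel tin lid lying flat on the bench between the spares, bystander, 84 mm across, 8 mm tall. Origin at the centre of its underside.
- spray_can: Spray can with a blue label, bystander left of the lane, 60 mm across, 170 mm tall. Origin at the centre of its underside.
- paint_scraper_block: Cork block, bystander right of the lane, 70 x 45 x 30 mm. Origin at the centre of its underside.
Things that resemble listed ones, but are neither listed nor needed, are in the scene too. What is shaped like the tipped_red but brown or turquoise is not meant. Leave any brown look-alike of the tipped_blue alone.

How it is judged:
By the outcome, as a careful person would: the job done as asked, in the order asked, and still so for the second after the job is handed in, with the robot touching nothing.
It also fails if it takes over 66 s, if anything falls off the work surface, if the arm or the gripper's body presses on something with over 40 N, if the wrist force passes 120 N, or if a joint passes its speed limit or range.

## Working session

There is one attempt and no reset: what is moved stays moved. The work goes in short steps, each a Python script; the robot and the scene stay as the last script left them, time stands still between calls to the robot, and variables do not carry over. Pictures are saved under pics/ and viewed, and the job is handed in when it is done.

```bash
ls; mkdir -p pics; python3 - <<'E'
from station import *
import cv2, numpy as np
for n in ["side","top"]:
    im=get_image(n); cv2.imwrite(f"pics/{n}0.png",im[:,:,::-1])
    c=get_calibration(n); print(n,{k:np.round(v,3).tolist() for k,v in c.items()})
    R=np.array(c["R"]);print("cam pos",-R.T@np.array(c["t"]))
o=get_obs();print(o)
try: print(grasp_offset)
except Exception as e: print(e)
E
```

```text
pics
side {'fx': 377.318, 'fy': 377.318, 'cx': 320.882, 'cy': 197.533, 'R': [[0.743, -0.669, -0.025], [-0.391, -0.404, -0.827], [0.543, 0.624, -0.562]], 't': [-392.716, 264.458, 672.267]}
cam pos [  30.21725138 -575.36654508  586.64131631]
top {'fx': 366.981, 'fy': 366.981, 'cx': 312.903, 'cy': 206.499, 'R': [[0.025, -1.0, 0.001], [-0.999, -0.025, -0.033], [0.033, -0.0, -0.999]], 't': [-1.134, 503.989, 1027.041]}
cam pos [ 469.42100207   11.86347506 1043.22676723]
{'t': 0.1, 'joint_pos': array([ 6.77713341e+01,  1.24716423e+01,  9.25234665e+01, -1.18025027e-04,
        7.51303687e+01, -6.43007520e+00]), 'qvel': array([-0.00142646, -0.06493113, -0.21419666,  0.10436702,  0.00233657,
       -0.01148046]), 'effort': array([-4.84109260e-04, -3.98066604e+01, -3.04971743e+01, -8.32531168e-05,
        4.15227696e-03, -1.62114674e-05]), 'tcp_pos': array([169.86785599, 600.68869116, 230.06930273]), 'ee_rot': array([-1.79986061e+02,  1.24700985e-01,  7.42014549e+01]), 'wrist_force': array([-0.2194664 ,  0.0908769 ,  0.10005255]), 'moment': array([ 0.00710993,  0.00233891, -0.04619363]), 'grip_width': 85.27620432894089}
18.700000000000003
```

View pics/top0.png

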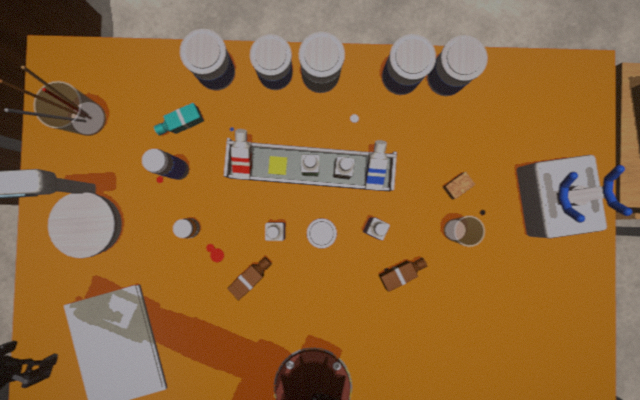

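View pics/side0.png

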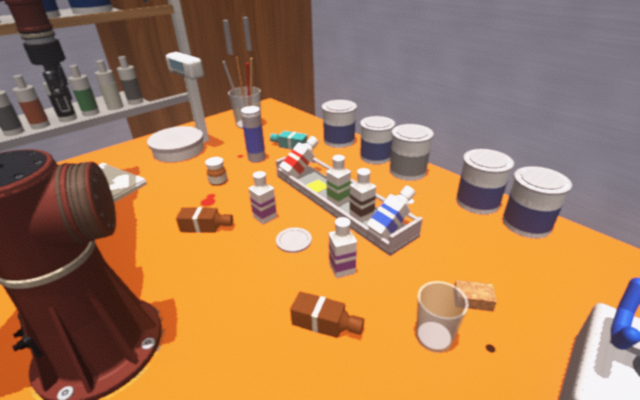

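The top picture shows the lane from about column 225 to 394, rows 140-190. From the robot's left it holds red (240,160), yellow square (278,165), green (310,165), black (344,167) and blue (377,168). The spares are at (274,232) and (378,228). Next I'll run the networks and view enlarged crops.

```bash
python3 - <<'E'
from station import *
import cv2, numpy as np
im=get_image("top"); s=get_image("side")
cv2.imwrite("pics/topc.png",cv2.resize(im[120:260,215:405],None,fx=4.2,fy=4.2,interpolation=cv2.INTER_CUBIC)[:,:,::-1])
cv2.imwrite("pics/sidec.png",cv2.resize(s[130:280,240:430],None,fx=4,fy=4,interpolation=cv2.INTER_CUBIC)[:,:,::-1])
np.save("top.npy",im);np.save("side.npy",s)
D={}
for cam in["top","side"]:
    for n in ["lane","gap_tag","tipped_red","tipped_blue","upright_green","upright_black","spare_a","mixing_cup","touchup_jar","tin_lid","spray_can","paint_scraper_block"]:
        r=regions_of(n,cam)
        print(cam,n,[(round(d["score"],2),np.round(d["extent"],1).tolist()) for d in r])
        D[cam+n]=r
import pickle; pickle.dump(D,open("det.pkl","wb"))
print(get_obs()["t"])
E
```

```text
top lane [(0.69, [310.1, 166.2, 174.1, 52.5]), (0.19, [374.4, 228.0, 26.1, 25.8])]
top gap_tag [(0.68, [276.1, 165.4, 18.2, 20.1])]
top tipped_red [(0.76, [250.0, 277.6, 40.3, 43.3]), (0.73, [177.5, 119.0, 50.4, 30.1]), (0.66, [241.9, 152.7, 22.5, 50.7])]
top tipped_blue [(0.85, [404.9, 275.6, 49.4, 28.0]), (0.84, [375.7, 164.2, 26.6, 53.3])]
top upright_green [(0.55, [307.8, 165.4, 23.0, 24.5])]
top upright_black [(0.95, [343.1, 166.9, 21.1, 25.7]), (0.6, [309.7, 166.7, 173.6, 51.8])]
top spare_a [(0.58, [277.1, 230.3, 19.2, 16.5])]
top mixing_cup [(0.61, [464.7, 229.4, 50.0, 28.9])]
top touchup_jar [(0.86, [187.6, 227.6, 29.9, 17.8])]
top tin_lid [(0.7, [187.7, 228.8, 27.0, 18.6]), (0.62, [322.5, 232.9, 32.3, 29.4])]
top spray_can [(0.76, [166.1, 167.0, 49.8, 32.8]), (0.65, [309.5, 165.4, 173.2, 53.4])]
top paint_scraper_block [(0.64, [456.7, 184.8, 33.8, 25.3])]
side lane [(0.74, [348.8, 208.0, 144.6, 95.6])]
side gap_tag [(0.68, [316.1, 186.8, 17.9, 9.9])]
side tipped_red [(0.96, [202.8, 219.1, 57.3, 23.8]), (0.82, [291.7, 140.9, 36.2, 11.9]), (0.72, [301.5, 158.6, 38.7, 41.1])]
side tipped_blue [(0.92, [388.8, 211.9, 49.6, 52.9]), (0.82, [326.6, 316.1, 74.1, 43.8])]
side upright_green [(0.6, [341.4, 178.9, 27.9, 49.2])]
side upright_black [(0.96, [361.9, 194.5, 27.1, 53.8])]
side spare_a [(0.77, [263.2, 197.6, 26.6, 52.7])]
side mixing_cup [(0.55, [442.1, 318.5, 52.5, 78.4])]
side touchup_jar [(0.92, [215.6, 169.0, 26.7, 30.8]), (0.35, [391.3, 212.0, 46.6, 55.2])]
side tin_lid [(0.87, [292.6, 239.1, 34.5, 28.5])]
side spray_can [(0.9, [253.2, 134.5, 20.8, 54.4])]
side paint_scraper_block [(0.69, [474.4, 296.8, 46.9, 34.1])]
1.4
```

View pics/topc.png

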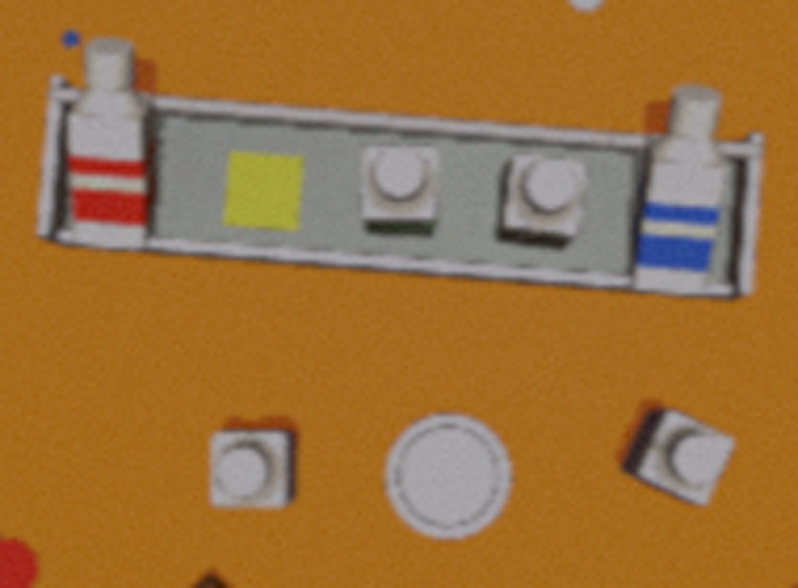

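View pics/sidec.png

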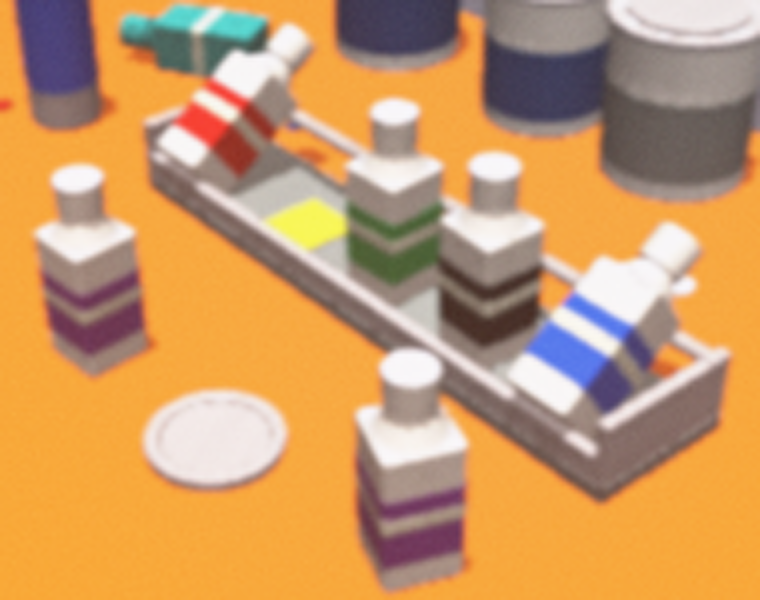

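```bash
cat > geo.py <<'E'
import numpy as np, cv2
from scipy.optimize import least_squares
from station import get_calibration
C={n:get_calibration(n) for n in("top","side")}
for c in C.values():
    c["R"]=np.array(c["R"]);c["t"]=np.array(c["t"])
def proj(n,X):
    c=C[n];p=np.atleast_2d(X)@c["R"].T+c["t"]
    return np.c_[c["fx"]*p[:,0]/p[:,2]+c["cx"],c["fy"]*p[:,1]/p[:,2]+c["cy"]]
def ray_z(n,uv,z):
    c=C[n];d=c["R"].T@np.array([(uv[0]-c["cx"])/c["fx"],(uv[1]-c["cy"])/c["fy"],1]);o=-c["R"].T@c["t"]
    return o+d*(z-o[2])/d[2]
def tri(uvt,uvs):
    f=lambda X:np.r_[proj("top",X)[0]-uvt,proj("side",X)[0]-uvs]
    r=least_squares(f,[500,0,50]);return r.x,f(r.x)
def pt(u,v): return np.array([215+(u+.5)/4.2-.5,120+(v+.5)/4.2-.5])
def ps(u,v): return np.array([240+(u+.5)/4-.5,130+(v+.5)/4-.5])
E
cat > m1.py <<'E'
from geo import *
T=np.load("top.npy");S=np.load("side.npy")
def cen(im,f,box):
    x0,y0,x1,y1=box;h=cv2.cvtColor(im,cv2.COLOR_RGB2HSV)[y0:y1,x0:x1].astype(int)
    m=f(h);n,l,st,c=cv2.connectedComponentsWithStats(m.astype(np.uint8))
    k=1+np.argmax(st[1:,4]);return c[k]+[x0,y0],st[k]
ye=lambda h:(h[...,0]>26)&(h[...,0]<38)&(h[...,1]>120)
a,sa=cen(T,ye,(255,145,300,190));print("tag top",a,sa,ray_z("top",a,13))
b,sb=cen(S,ye,(295,170,330,200));print("tag side",b,sb,ray_z("side",b,13))
for n,t,s,z in[("green",(398,172),(395,110),142),("black",(552,184),(495,164),142),("sb",(242,470),(78,179),130),("sa",(696,458),(411,366),130)]:
    X,r=tri(pt(*t),ps(*s));print(n,ray_z("top",pt(*t),z).round(1),ray_z("side",ps(*s),z).round(1),"tri",X.round(1),r.round(1))
for n,t,z in[("LR top rear wall",(57,80),57),("LF",(42,238),57),("RR",(757,138),57),("RF",(745,292),57)]:
    print(n,ray_z("top",pt(*t),z).round(1))
E
python3 m1.py
```

```text
tag top [277.33797909 165.1358885 ] [ 14  11  18  19 287] [617.82598085 114.6542471   13.        ]
tag side [317.5037594  185.70676692] [ 13  10  19  12 133] [617.61466936 112.6904934   13.        ]
green [612.5  23.1 142. ] [610.6  20.8 142. ] tri [612.8  23.1 140.3] [-0.  0.  0. -0.]
black [607.7 -67.5 142. ] [605.7 -67.7 142. ] tri [607.3 -67.1 141.2] [-0.2  0.2  0.3 -0. ]
sb [435.1 111.  130. ] [431.3 107.5 130. ] tri [434.5 111.6 126.9] [-0.1  0.2  0.2 -0. ]
sa [ 448.9 -157.4  130. ] [ 446.6 -159.1  130. ] tri [ 448.6 -157.5  128.1] [-0.1  0.1  0.1 -0. ]
LR top rear wall [680.  245.2  57. ]
LF [577.7 251.5  57. ]
RR [ 653.8 -206.3   57. ]
RF [ 554.4 -200.3   57. ]
```

```bash
cat > m2.py <<'E'
from geo import *
T=np.load("top.npy");S=np.load("side.npy")
print("rail pts",ray_z("top",pt(170,104),57).round(1),ray_z("top",pt(630,140),57).round(1))
def W(pose,P):
    x,y,a=pose;a=np.deg2rad(a);P=np.atleast_2d(P).astype(float)
    return np.c_[x+np.cos(a)*P[:,0]-np.sin(a)*P[:,1],y+np.sin(a)*P[:,0]+np.cos(a)*P[:,1],P[:,2]]
import sys
lx,ly,la=[float(v) for v in sys.argv[1:4]]
L=(lx,ly,la)
print("tag at",W(L,[0,90,13]),"green",W(L,[0,0,142]),"black",W(L,[0,-90,142]))
sp={"sb":(434.2,110.5,float(sys.argv[4])),"sa":(448.2,-158,float(sys.argv[5]))}
K=4.2
for n,im,box,k,name in[("top",T,(215,120,405,260),4.2,"ovt"),("side",S,(240,130,430,280),4,"ovs")]:
    x0,y0,x1,y1=box
    big=cv2.resize(im[y0:y1,x0:x1],None,fx=k,fy=k,interpolation=cv2.INTER_CUBIC)[:,:,::-1].copy()
    def pl(P,col,closed=False):
        q=(proj(n,P)-[x0,y0]+.5)*k-.5
        cv2.polylines(big,[np.round(q*8).astype(np.int32)],closed,col,1,cv2.LINE_AA,3)
    pl(W(L,[[46,-225,60],[46,225,60]]),(255,0,0))
    pl(W(L,[[-38,-225,32],[-38,225,32]]),(255,255,0))
    for y in(-230,230): pl(W(L,[[-38,y,57],[46,y,57]]),(0,255,0))
    for y in(-180,-90,0,90,180): pl(W(L,[[-25,y-25,13],[25,y-25,13],[25,y+25,13],[-25,y+25,13]]),(0,0,255),True)
    def bot(fr):
        h=23
        for z in(0,92): pl(fr([[-h,-h,z],[h,-h,z],[h,h,z],[-h,h,z]]),(255,0,255),True)
        th=np.linspace(0,2*np.pi,30)
        pl(fr(np.c_[15*np.cos(th),15*np.sin(th),0*th+130]),(255,0,255),True)
    for s in sp.values(): bot(lambda P:W(s,P))
    for y in(0,-90): bot(lambda P:W(L,np.array(P,float)+[0,y,12]))
    # tipped: axis 35deg above level along +x; foot on kerb, rear face (x=+? ) on rail
    for y in(180,-180):
        def fr(P):
            P=np.array(P,float)-[0,0,46];c,s_=np.cos(np.deg2rad(35)),np.sin(np.deg2rad(35))
            # bottle z->(c,0,s); bottle x -> (s,0,-c) (rear face down)
            zc=TZ
            return W(L,np.c_[P[:,2]*c+P[:,0]*s_,P[:,1]+y,zc+P[:,2]*s_-P[:,0]*c])
        # rear face x=23 tangent to rail (46,55) r5: line offset: distance from origin axis
        c,s_=np.cos(np.deg2rad(35)),np.sin(np.deg2rad(35))
        # normal pointing down n=(s,-c): n.(rail-origin)=23+5
        TZ=55-(46*s_-28)/c
        bot(fr)
    cv2.imwrite(f"pics/{name}{sys.argv[6]}.png",big)
print("tipped origin z",TZ, "foot rear", TZ-46*s_-23*c, "x",-46*c+23*s_, "foot front z",TZ-46*s_+23*c,"x",-46*c-23*s_,"L",-46*c)
E
python3 m2.py 612.3 23.4 -3.25 0 -25 1
```

```text
rail pts [666.3 172.   57. ] [ 650.5 -124.6   57. ]
tag at [[617.40235088 113.25525035  13.        ]] green [[612.3  23.4 142. ]] black [[607.19764912 -66.45525035 142.        ]]
tipped origin z 56.97214172767413 foot rear 11.7471286368792 x -24.488736001219564 foot front z 49.428122674172826 x -50.87325207336768 L -37.68099403729362
```

View pics/ovt1.png

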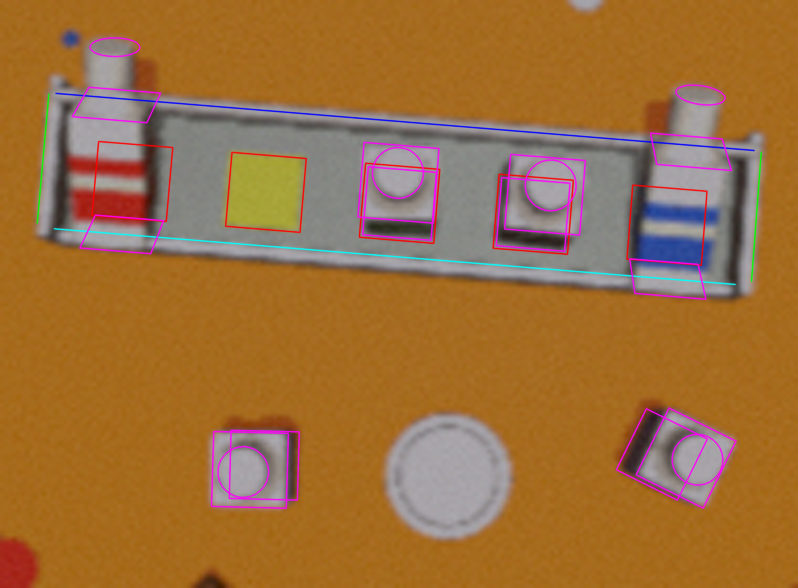

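View pics/ovs1.png

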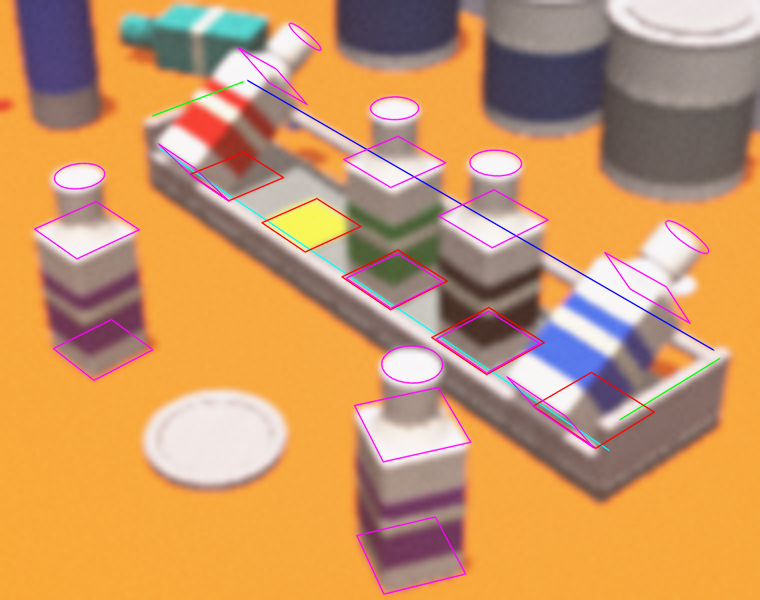

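Overlaying the model matches both pictures: lane pose (612.3, 23.4), yaw -3.25°, spare_b yaw about 0, spare_a about -25°. Next I'll dry-run the inverse kinematics (IK) for the uprighting poses.

```bash
cat > plan.py <<'E'
import numpy as np
from scipy.spatial.transform import Rotation as Ro
L=np.array([612.3,23.4,0.]); YAW=-3.25
RL=Ro.from_euler('z',YAW,degrees=True).as_matrix()
GO=18.7
def tool(tilt,sgn,yaw=YAW):
    """tilt: from vertical, tip toward lane +x; jaw axis = sgn*lane y"""
    a=np.deg2rad(tilt); z=np.array([np.sin(a),0,-np.cos(a)]); x=np.array([0,sgn,0.]); y=np.cross(z,x)
    R=Ro.from_euler('z',yaw,degrees=True).as_matrix()@np.c_[x,y,z]
    return R
def rpy(R): return Ro.from_matrix(R).as_euler('xyz',degrees=True).tolist()
def W(p): return L+RL@np.array(p,float)
S,D,F=30,8,48
def bottle_pose(y,elev,zorg,x=0):
    """grasp TCP for bottle with axis elev deg above level (90=upright), origin at lane (x,y,zorg)"""
    e=np.deg2rad(elev);u=np.array([np.cos(e),0,np.sin(e)]);r=np.array([np.sin(e),0,-np.cos(e)])
    g=np.array([x,y,zorg])+S*u-D*r
    tilt=F-(90-elev)
    a=np.deg2rad(tilt);zt=np.array([np.sin(a),0,-np.cos(a)])
    return W(g+GO*zt),tilt,zt
E
python3 - <<'E'
from station import *
from plan import *
for y in(180,-180):
  for sg in(1,-1):
    print(y,sg)
    for nm,(p,t,z),b in[("appr",bottle_pose(y,35,57),80),("grasp",bottle_pose(y,35,57),0),("lift",bottle_pose(y,35,127),0),("up",bottle_pose(y,90,127),0),("down",bottle_pose(y,90,58),0),("retr",bottle_pose(y,90,58),90)]:
        q=solve_ik((p-b*(RL@z)).tolist(),rpy(tool(t,sg)))
        print(nm,np.round(p,1),None if q is None else np.round(q,1))
E
```

```text
180 1
appr [640.2 202.1  62.2] [ 10.6  27.7  82.8   1.7  76.3 -76.7]
grasp [640.2 202.1  62.2] [ 10.8  31.8  86.3   1.8  68.8 -76.7]
lift [640.2 202.1 132.2] [ 10.8  27.2  84.6   1.8  75.  -76.5]
up [628.4 202.8 144.5] None
down [628.4 202.8  75.5] None
retr [628.4 202.8  75.5] None
180 -1
appr [640.2 202.1  62.2] [ 10.6  27.7  82.8   1.7  76.3 103.3]
grasp [640.2 202.1  62.2] [ 10.8  31.8  86.3   1.8  68.8 103.3]
lift [640.2 202.1 132.2] [ 10.8  27.2  84.6   1.8  75.  103.5]
up [628.4 202.8 144.5] None
down [628.4 202.8  75.5] None
retr [628.4 202.8  75.5] None
-180 1
appr [ 619.8 -157.3   62.2] [ -19.4   24.3   87.5   -2.    74.9 -105.5]
grasp [ 619.8 -157.3   62.2] [ -19.6   28.6   91.    -2.1   67.1 -105.4]
lift [ 619.8 -157.3  132.2] [ -19.6   23.8   89.3   -2.    73.6 -105.6]
up [ 608.  -156.6  144.5] None
down [ 608.  -156.6   75.5] None
retr [ 608.  -156.6   75.5] None
-180 -1
appr [ 619.8 -157.3   62.2] [-19.4  24.3  87.5  -2.   74.9  74.5]
grasp [ 619.8 -157.3   62.2] [-19.6  28.6  91.   -2.1  67.1  74.6]
lift [ 619.8 -157.3  132.2] [-19.6  23.8  89.3  -2.   73.6  74.4]
up [ 608.  -156.6  144.5] [-30.5   1.2 128.1  73.7  20.8  -1.6]
down [ 608.  -156.6   75.5] [-30.5  10.6 128.5 100.3  20.2 -30. ]
retr [ 608.  -156.6   75.5] [-35.7  -6.1 136.3  75.1  24.3  -6.7]
```

```bash
python3 - <<'E'
from station import *
import plan
from plan import *
for s,d in((30,8),(34,10)):
  plan.S,plan.D=s,d
  for y in(180,-180):
    for f in(44,40,36,32,28,24):
      plan.F=f
      out=[]
      for nm,(p,t,z),b in[("grasp",bottle_pose(y,35,57),0),("up",bottle_pose(y,90,118),0),("down",bottle_pose(y,90,58),0),("retr",bottle_pose(y,90,58),70)]:
        q=solve_ik((p-b*(RL@z)).tolist(),rpy(tool(t,1)))
        out.append(None if q is None else np.round(q[[1,2,3,4,5]] if hasattr(q,'shape') else np.array(q)[1:],0).astype(int).tolist())
      n=np.array([-np.sin(np.deg2rad(f)),np.cos(np.deg2rad(f))])
      print(s,d,y,f,"clr",round(n@[-d,s]+54-n@[-15,84],1),out)
E
```

```text
30 8 180 44 clr 10.3 [[34, 83, 3, 73, -77], [8, 120, -57, 18, -19], None, [4, 126, -63, 19, -11]]
30 8 180 40 clr 8.1 [[36, 80, 3, 78, -78], [8, 118, -41, 21, -34], [14, 119, -58, 16, -16], [4, 123, -46, 21, -28]]
30 8 180 36 clr 6.2 [[39, 77, 4, 83, -78], [8, 116, -30, 24, -45], [14, 117, -41, 19, -34], [4, 121, -33, 24, -41]]
30 8 180 32 clr 4.5 [[41, 74, 5, 87, -79], [9, 114, -22, 29, -53], [15, 115, -28, 22, -46], [5, 118, -24, 29, -50]]
30 8 180 28 clr 3.0 [[43, 71, 6, 92, -79], [10, 112, -16, 33, -59], [15, 113, -20, 27, -55], [6, 116, -18, 33, -57]]
30 8 180 24 clr 1.8 [[46, 68, 6, 96, -79], [11, 109, -12, 38, -63], [16, 111, -15, 31, -60], [7, 113, -13, 38, -62]]
30 8 -180 44 clr 10.3 [[31, 88, -3, 72, -105], None, None, None]
30 8 -180 40 clr 8.1 [[33, 85, -4, 76, -104], None, None, None]
30 8 -180 36 clr 6.2 [[36, 82, -5, 81, -103], [3, 122, 34, 26, -142], None, [-2, 127, 37, 26, -146]]
30 8 -180 32 clr 4.5 [[38, 79, -6, 85, -103], [4, 120, 26, 29, -133], [10, 121, 33, 23, -142], [-1, 124, 27, 30, -136]]
30 8 -180 28 clr 3.0 [[40, 76, -6, 90, -103], [5, 117, 19, 34, -127], 
[... 749 characters left out ...]
 clr 6.3 [[46, 68, 6, 97, -79], [10, 109, -12, 38, -63], [15, 111, -14, 32, -60], [7, 113, -13, 38, -62]]
34 10 -180 44 clr 14.6 [[31, 88, -3, 72, -105], None, None, None]
34 10 -180 40 clr 12.5 [[33, 85, -4, 77, -104], None, None, None]
34 10 -180 36 clr 10.6 [[36, 82, -5, 81, -103], [2, 122, 34, 26, -141], None, [-2, 127, 36, 27, -146]]
34 10 -180 32 clr 8.9 [[38, 79, -6, 86, -103], [3, 120, 25, 30, -133], [9, 121, 33, 23, -141], [-1, 124, 27, 31, -136]]
34 10 -180 28 clr 7.5 [[40, 76, -6, 90, -103], [4, 117, 19, 34, -127], [10, 119, 24, 27, -132], [0, 121, 20, 35, -129]]
34 10 -180 24 clr 6.3 [[43, 73, -7, 94, -103], [5, 115, 14, 38, -122], [11, 116, 17, 31, -125], [2, 118, 15, 39, -124]]
```

```bash
sed -i 's/^S,D,F=.*/S,D,F=36,12,32/' plan.py; cat > act.py <<'E'
from station import *
from plan import *
import cv2
def st(tag):
    o=get_obs(); f=o["wrist_force"]
    print(tag,"t%.1f"%o["t"],"F",np.round(f,1),"w%.1f"%o["grip_width"],"tcp",np.round(o["tcp_pos"],1),"j",np.round(o["joint_pos"]).astype(int))
    return o
def pose(y,elev,z,sg,back=0,dz=0,x=0):
    p,t,zt=bottle_pose(y,elev,z,x); p=p-back*(RL@zt)+[0,0,dz]
    return p.tolist(),rpy(tool(t,sg))
def snap(name,box=None,k=1):
    for c in("top","side"):
        im=get_image(c); np.save(f"{c}.npy",im)
    T=np.load("top.npy")[110:260,205:415];Sd=np.load("side.npy")[120:300,230:450]
    a=cv2.resize(T,(790,564),interpolation=cv2.INTER_CUBIC);b=cv2.resize(Sd,(720,590),interpolation=cv2.INTER_CUBIC)
    cv2.imwrite(f"pics/{name}_t.png",a[:,:,::-1]);cv2.imwrite(f"pics/{name}_s.png",b[:,:,::-1])
E
python3 - <<'E'
from act import *
y,sg=180,1
grip(58,40)
goto(*pose(y,35,57,sg,back=30,dz=150)); st("above")
p,r=pose(y,35,57,sg,back=25); move_l(p,r,speed=180); o=st("pre")
f0=o["wrist_force"]
for b in(18,12,6,0):
    move_l(pose(y,35,57,sg,back=b)[0],speed=40); o=st(f"b{b}")
    if np.linalg.norm(o["wrist_force"]-f0)>4: print("CONTACT");break
snap("r1")
E
```

```text
above t4.0 F [ 0.1  1.  -0.3] w58.0 tcp [648.9 202.9 248.1] j [  9  33  66   5 104 -77]
pre t5.0 F [ 0.1  0.2 -0.3] w57.8 tcp [648.6 202.   94.9] j [  9  40  72   5  90 -78]
b18 t5.4 F [-0.1 -0.6 -0.9] w57.9 tcp [644.7 201.9  87.1] j [  9  40  72   5  90 -79]
b12 t5.7 F [-0.6 -0.8  0. ] w57.8 tcp [641.9 201.9  80.7] j [  9  41  73   5  89 -79]
b6 t6.0 F [-0.   0.6  0.7] w57.9 tcp [639.6 202.   75.2] j [  9  41  73   5  88 -79]
b0 t6.3 F [-0.2  0.3 -0.9] w58.3 tcp [637.3 202.2  69.7] j [  9  41  74   5  88 -79]
```

View pics/r1_t.png

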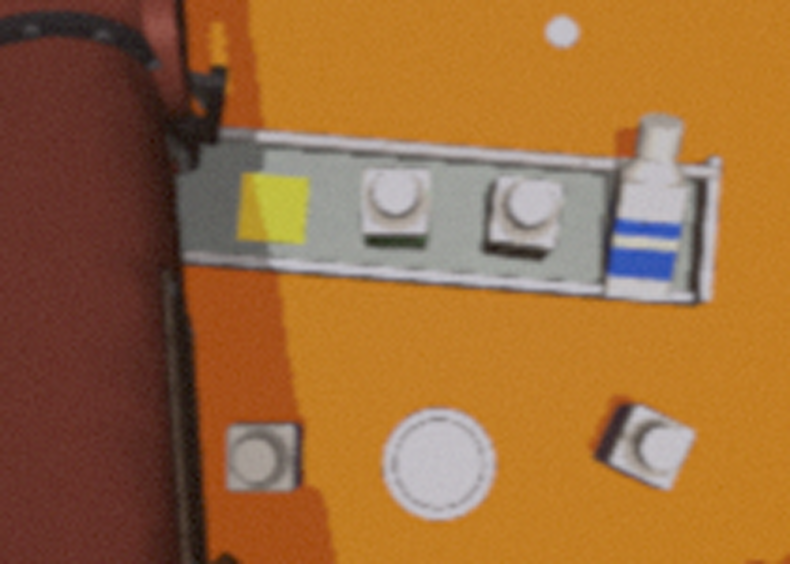

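View pics/r1_s.png

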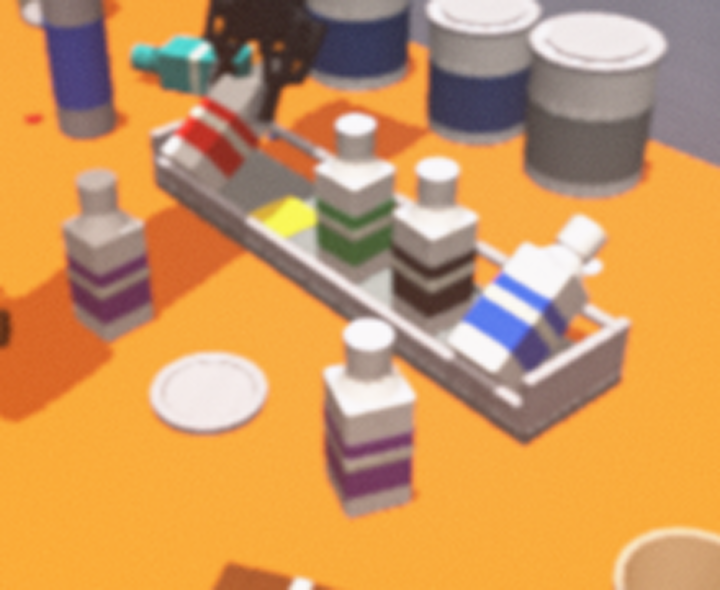

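The fingers straddle the red bottle's upper body at about (260,110) in the side crop, with no contact force. I'll grip and lift.

```bash
python3 - <<'E'
from act import *
y,sg=180,1
grip(40,50); st("gripped")
wait(0.2); st("g2")
move_l(pose(y,35,80,sg)[0],speed=60); st("lift1")
move_l(pose(y,35,150,sg)[0],speed=120); st("lift2")
snap("r2")
E
```

```text
gripped t6.6 F [0.7 0.8 1.8] w45.5 tcp [638.3 202.7  70.9] j [  9  41  74   5  88 -79]
g2 t6.8 F [0.9 2.3 2.4] w45.4 tcp [638.3 202.7  70.9] j [  9  41  74   5  88 -79]
lift1 t7.4 F [ 0.1  0.1 -2.7] w45.0 tcp [637.9 202.1  93.6] j [  9  39  73   5  90 -78]
lift2 t8.1 F [-0.7  0.1 -2.9] w45.2 tcp [637.5 202.1 162.9] j [  9  35  72   5  95 -78]
```

View pics/r2_s.png

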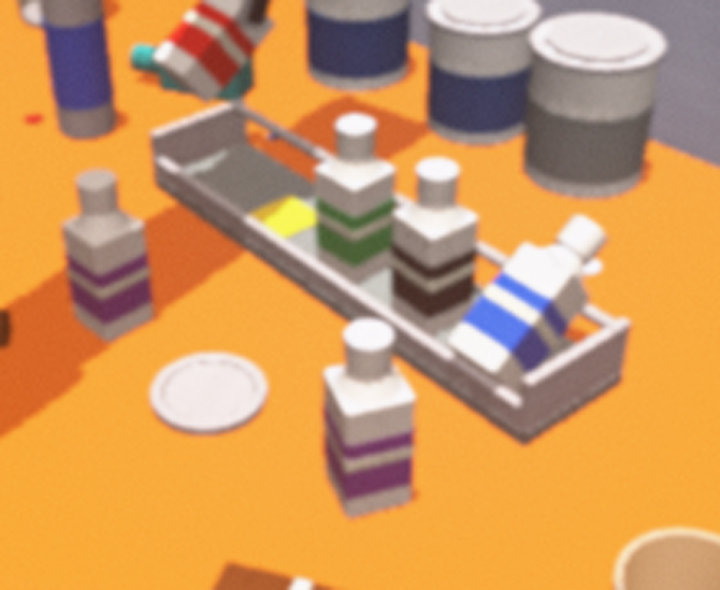

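The red bottle is lifted and held at about (215,45) in the side crop. Now I'll rotate it in the air.

```bash
python3 - <<'E'
from act import *
y,sg=180,1
for e in(55,73,90):
    goto(*pose(y,e,150,sg)); st(f"e{e}")
move_l(pose(y,90,75,sg)[0],speed=120);st("low")
snap("r3")
im=np.load("side.npy");cv2.imwrite("pics/r3_z.png",cv2.resize(im[70:230,230:390],(640,640),interpolation=cv2.INTER_CUBIC)[:560,:,::-1])
E
```

```text
e55 t8.7 F [ 0.3 -0.8 -2.8] w45.3 tcp [631.3 202.6 167.4] j [ 11  22  88   1  74 -76]
e73 t9.1 F [ 1.5 -0.6 -2.7] w45.5 tcp [626.4 202.6 168.9] j [ 14  12 101  -5  53 -70]
e90 t9.5 F [ 0.8  0.  -2.5] w44.7 tcp [621.3 202.8 169.7] j [ 17   5 113 -20  33 -56]
low t10.3 F [ 0.3 -0.4 -2.2] w45.1 tcp [621.8 203.4  96.2] j [ 17  12 115 -26  25 -49]
```

View pics/r3_z.png

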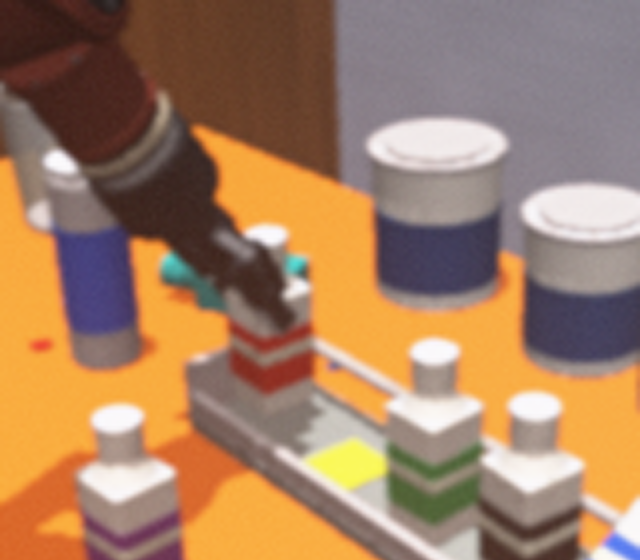

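View pics/r3_t.png

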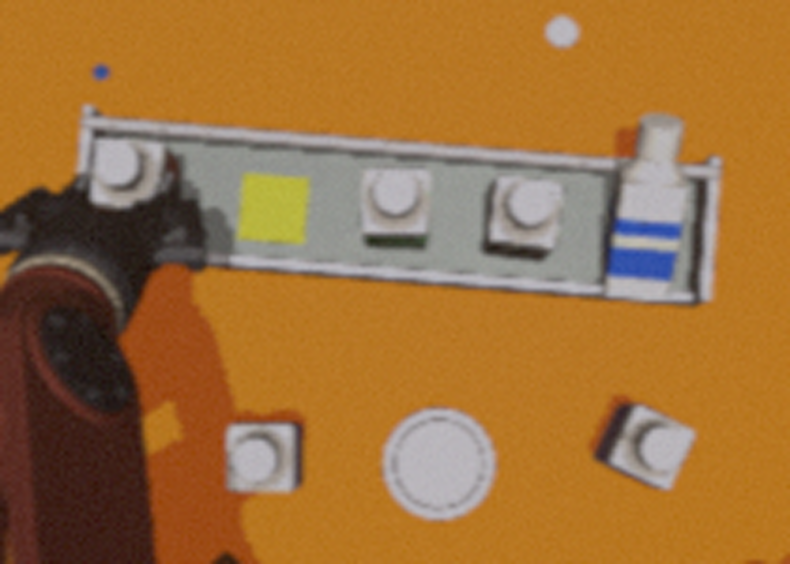

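The red bottle now hangs upright over its place, with the cap at (119,163) in the top crop. I'll check its cap position, then lower it with force watching.

```bash
python3 - <<'E'
from act import *
from geo import ray_z
y,sg=180,1
k=790/210; uv=[205+(119.5)/k-.5,110+(163.5)/k-.5]
print("cap",ray_z("top",uv,159).round(1),"want",W([0,180,0]).round(1))
o=st("s");f0=o["wrist_force"][2]
for z in(66,62,60,59,58,57.5,57,56.5,56,55.5):
    move_l(pose(y,90,z,sg)[0],speed=30); wait(0.1);o=st(f"z{z}")
    if o["wrist_force"][2]-f0>2: print("contact");break
snap("r4")
E
```

```text
cap [623.9 200.4 159. ] want [622.5 203.1   0. ]
s t10.4 F [-0.8  0.3 -2.8] w45.5 tcp [621.9 203.7  97. ] j [ 17  12 115 -26  25 -49]
z66 t10.9 F [-0.1 -0.8 -2. ] w45.4 tcp [620.4 203.3  86.1] j [ 17  13 115 -27  24 -48]
z62 t11.3 F [-0.  -0.2 -2.1] w45.1 tcp [620.4 203.2  82. ] j [ 17  13 115 -27  23 -47]
z60 t11.7 F [ 0.2  0.5 -2.4] w44.9 tcp [620.4 203.2  80.1] j [ 17  13 115 -28  23 -47]
z59 t12.0 F [ 0.6  0.9 -1.6] w45.3 tcp [620.6 203.3  79.4] j [ 17  14 115 -28  23 -47]
z58 t12.4 F [-2.6 -0.4  4.2] w45.4 tcp [621.3 203.5  79.3] j [ 17  14 115 -28  23 -47]
contact
```

View pics/r4_s.png

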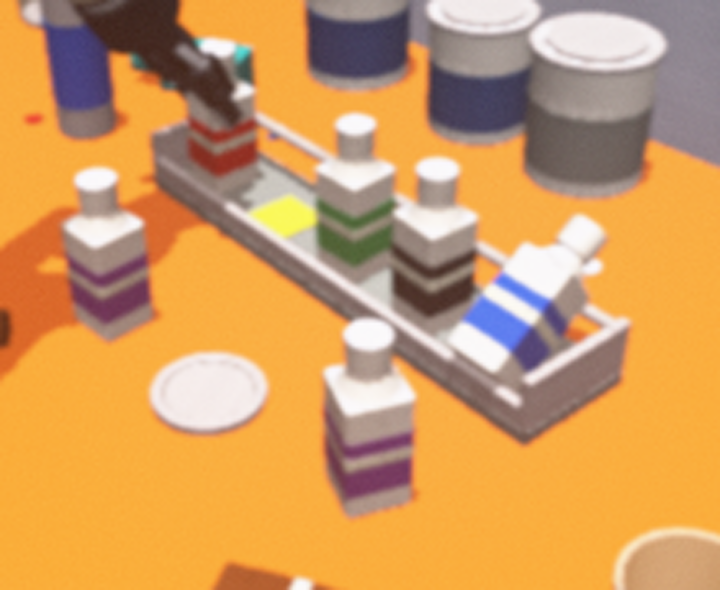

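```bash
python3 - <<'E'
from act import *
y,sg=180,1
grip(62); st("open")
move_l(pose(y,90,58,sg,back=75)[0],speed=130); st("back")
goto(*pose(-180,35,57,-1,back=30,dz=170)); st("above blue")
snap("r5")
E
```

```text
open t12.8 F [-0.2 -0.3 -0.6] w62.0 tcp [620.1 203.2  77.6] j [ 17  14 115 -28  23 -47]
back t13.5 F [-0.3 -0.5 -0.7] w62.1 tcp [580.6 205.4 141.4] j [ 19   3 119 -23  30 -51]
above blue t15.4 F [-1.4  0.3  0.1] w61.8 tcp [ 628.9 -157.2  267.1] j [-18  29  70  -6 104  75]
```

View pics/r5_t.png

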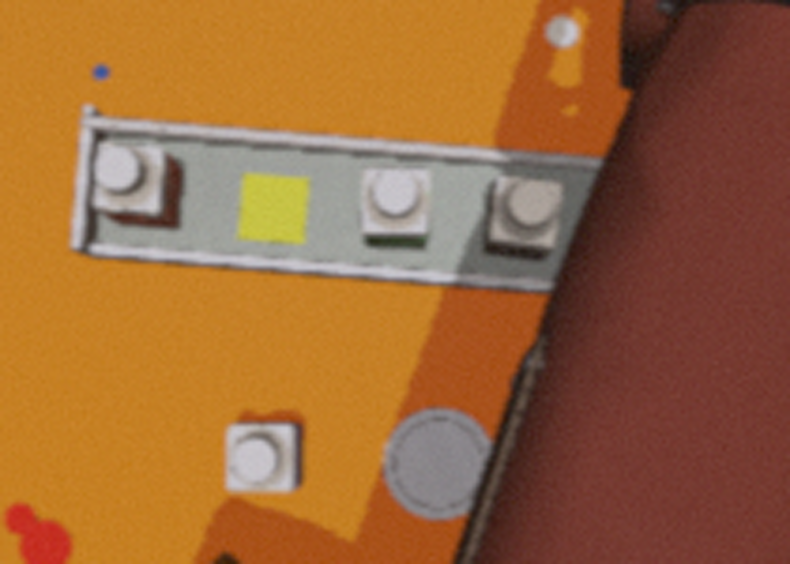

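View pics/r5_s.png

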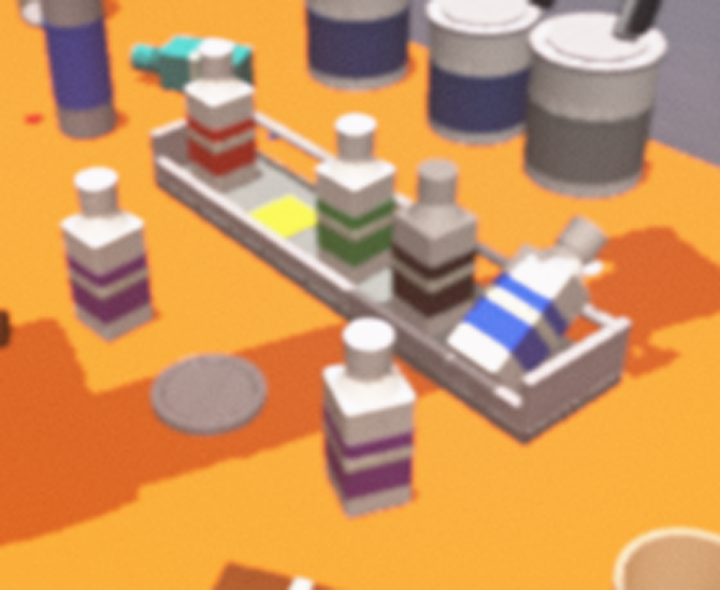

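Red stands upright, with its cap at (119,168) in the top crop. I'll do the blue one the same way.

```bash
python3 - <<'E'
from act import *
from geo import ray_z
k=790/210
for nm,u,v,w in(("red",119.5,168,180),("green",396,193,0),("black",530,203,-90)):
    print(nm,(RL.T@(ray_z("top",[205+(u+.5)/k-.5,110+(v+.5)/k-.5],142)-L)).round(1))
y,sg=-180,-1
grip(58,40)
p,r=pose(y,35,57,sg,back=25); move_l(p,r,speed=180); o=st("pre")
f0=o["wrist_force"];ok=True
for b in(16,8,0):
    move_l(pose(y,35,57,sg,back=b)[0],speed=40); o=st(f"b{b}")
    if np.linalg.norm(o["wrist_force"]-f0)>4: print("CONTACT");ok=False;break
if ok:
    grip(40,50); wait(.1); st("gripped")
    move_l(pose(y,35,80,sg)[0],speed=60); st("lift1")
    move_l(pose(y,35,150,sg)[0],speed=120); o=st("lift2")
    if o["grip_width"]>42:
        for e in(55,73,90):
            goto(*pose(y,e,150,sg)); st(f"e{e}")
        move_l(pose(y,90,75,sg)[0],speed=120);st("low")
snap("b1")
E
```

```text
red [  1.  180.5 142. ]
green [ -0.5  -1.7 142. ]
black [ 1.00e-01 -8.98e+01  1.42e+02]
pre t16.8 F [-0.6  0.1  0.6] w57.9 tcp [ 628.3 -158.1   94.9] j [-18  37  76  -6  88  77]
b16 t17.2 F [-0.  -0.5 -0.3] w57.8 tcp [ 623.3 -157.4   84.8] j [-18  37  77  -6  88  77]
b8 t17.6 F [ 0.6  0.  -0.2] w58.1 tcp [ 620.  -157.2   77. ] j [-18  38  78  -6  87  77]
b0 t17.9 F [-0.2 -0.4  0.3] w58.0 tcp [ 616.9 -157.    69.7] j [-18  38  79  -6  86  77]
gripped t18.3 F [-0.6  0.4  1.2] w45.1 tcp [ 617.6 -157.    70.6] j [-18  38  79  -6  86  77]
lift1 t18.8 F [ 0.1 -0.6 -2.2] w45.2 tcp [ 617.8 -157.4   93.8] j [-18  36  78  -6  88  77]
lift2 t19.5 F [ 0.1 -0.1 -2.9] w45.3 tcp [ 617.1 -157.   162.8] j [-18  32  76  -6  94  76]
e55 t20.0 F [-0.5 -0.2 -1.5] w45.5 tcp [ 610.7 -156.6  167. ] j [-20  18  92  -1  72  73]
e73 t20.4 F [-0.3 -0.4 -0.9] w45.1 tcp [ 605.9 -156.5  168.9] j [-23   8 106   6  52  67]
e90 t20.8 F [ 0.4 -0.9 -1.1] w45.5 tcp [ 600.7 -156.2  169.7] j [-27   0 119  23  34  50]
low t21.6 F [-0.2  0.3 -2.1] w45.3 tcp [ 601.4 -156.7   96.1] j [-27   7 121  30  25  42]
```

View pics/b1_t.png

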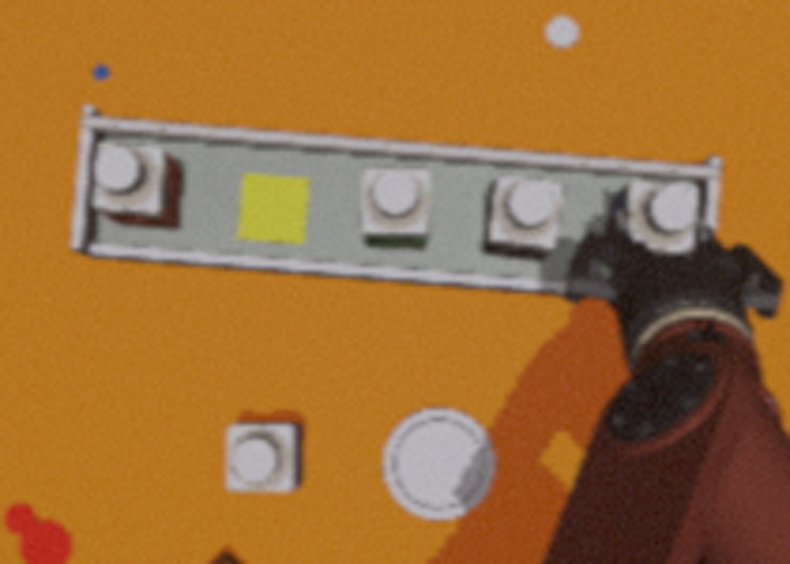

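View pics/b1_s.png

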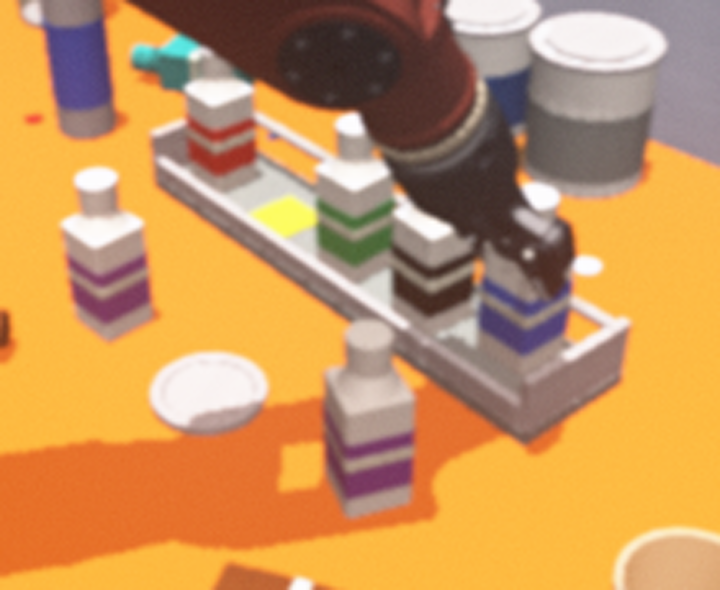

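Blue hangs upright over its place, with the cap at (673,205) in the top crop. I'll lower and release it.

```bash
python3 - <<'E'
from act import *
y,sg=-180,-1
o=st("s");f0=-2.3
for z in(66,62,60,59,58,57.5,57,56.5,56,55.5):
    move_l(pose(y,90,z,sg)[0],speed=30); wait(0.1);o=st(f"z{z}")
    if o["wrist_force"][2]-f0>2.5: print("contact");break
grip(62); st("open")
move_l(pose(y,90,58,sg,back=60)[0],speed=130); st("back")
# to above spare_b, tool vertical
p=[434.2,110.5,240]
for sg2 in(1,-1):
    q=solve_ik(p,rpy(tool(0,sg2,0)));q2=solve_ik((W([0,90,100])).tolist(),rpy(tool(0,sg2)));print(sg2,np.round(q),np.round(q2))
goto([480,60,280],rpy(tool(0,1,0))); st("mid")
snap("b2")
E
```

```text
s t21.7 F [-0.8 -0.  -3. ] w45.2 tcp [ 601.4 -156.8   96.8] j [-27   7 121  30  25  42]
z66 t22.2 F [-0.8 -0.5 -1.9] w45.3 tcp [ 600.  -156.2   86.1] j [-27   8 121  31  24  40]
z62 t22.6 F [ 0.5 -0.5 -1.6] w45.3 tcp [ 600.  -156.2   82. ] j [-27   9 121  32  24  40]
z60 t23.0 F [-0.4  0.5 -2. ] w45.4 tcp [ 600.  -156.2   80.1] j [-27   9 121  32  24  39]
z59 t23.3 F [ 0.1 -0.1 -2.9] w45.3 tcp [ 600.  -156.2   79.1] j [-27   9 121  33  24  39]
z58 t23.7 F [ 0.8 -0.7 -0.8] w44.9 tcp [ 600.3 -156.3   78.5] j [-27   9 121  33  23  39]
z57.5 t24.0 F [-1.8  0.9  4.8] w45.5 tcp [ 600.5 -156.4   78.4] j [-27   9 121  33  23  39]
contact
open t24.3 F [0.1 1.1 0. ] w61.6 tcp [ 599.8 -156.2   77.3] j [-27   9 121  33  23  39]
back t24.9 F [ 0.5  1.3 -0. ] w62.0 tcp [ 568.3 -154.5  129. ] j [-29   0 124  28  30  43]
1 [  5. -11. 115.  -0.  76. -85.] [  4.  21.  97.  -0.  62. -83.]
-1 [  5. -11. 115.   0.  76.  95.] [ 4. 21. 97. -0. 62. 97.]
mid t27.0 F [ 0.3 -0.   0.1] w61.9 tcp [479.8  59.9 279.3] j [ -1  -7 108   0  80 -91]
```

View pics/b2_t.png

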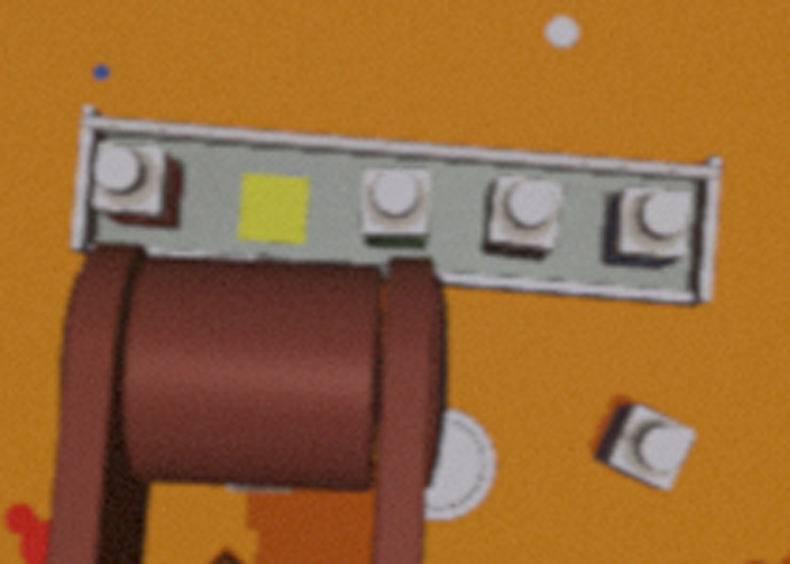

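View pics/b2_s.png

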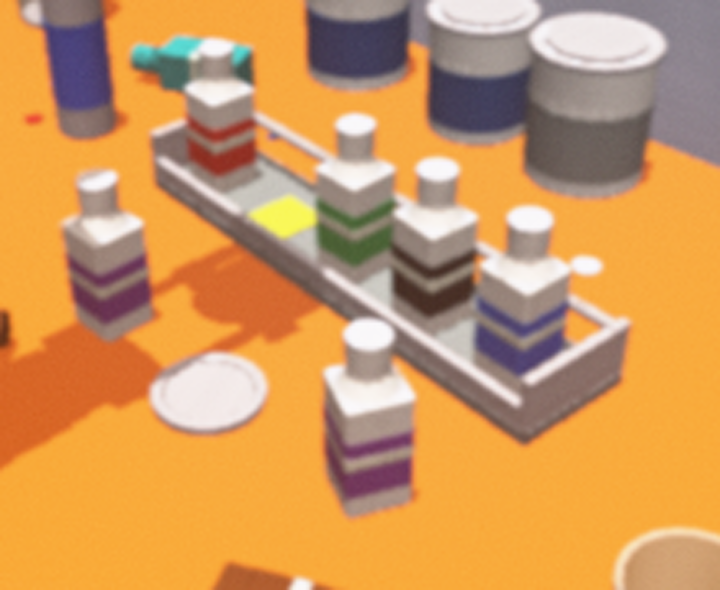

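Both bottles stand, with the blue cap at (665,214) in the top crop. Next I'll pick spare_b with the tool vertical.

```bash
python3 - <<'E'
from act import *
from geo import ray_z
k=790/210
print("blue",(RL.T@(ray_z("top",[205+(665.5)/k-.5,110+(214.5)/k-.5],142)-L)).round(1))
B=np.array([434.3,110.8]); z0=46+42-GO
grip(68,40)
goto([*B,180],rpy(tool(0,1,0.5))); st("above")
move_l([*B,90],speed=150); o=st("pre"); f0=o["wrist_force"];ok=True
for z in(82,76,z0):
    move_l([*B,z],speed=40); o=st(f"z{z:.0f}")
    if np.linalg.norm(o["wrist_force"]-f0)>4: print("CONTACT");ok=False;break
if ok:
    grip(40,50); wait(.1); st("grip")
    move_l([*B,z0+15],speed=50); st("l1")
    move_l([*B,z0+90],speed=130); st("l2")
    p=W([0,90,0]);p[2]=z0+90
    move_l(p.tolist(),rpy(tool(0,1)),speed=130); st("over")
    p[2]=z0+12+22; move_l(p.tolist(),speed=120); st("low")
snap("s1")
E
```

```text
blue [ 1.000e-01 -1.786e+02  1.420e+02]
above t27.9 F [0.6 0.2 1.5] w68.0 tcp [435.1 110.7 180.7] j [  5  -7 118   0  69 -85]
pre t28.6 F [-0.3  0.1  0.3] w67.8 tcp [436.2 110.7  91.5] j [  5   1 122   0  57 -85]
z82 t28.9 F [ 1.4  0.8 -0.1] w68.2 tcp [434.3 110.8  82.1] j [  5   2 122   0  56 -85]
z76 t29.2 F [ 0.5 -0.5 -0.2] w68.0 tcp [433.8 110.8  75.6] j [  5   2 122   0  55 -85]
z69 t29.6 F [-1.   0.1 -0.4] w67.7 tcp [433.9 110.8  68.8] j [  5   3 122   0  54 -85]
grip t30.0 F [1.6 0.8 0.8] w45.0 tcp [434.9 110.9  69.7] j [  5   3 122   0  54 -85]
l1 t30.4 F [ 0.8 -0.4 -1.7] w45.0 tcp [434.4 110.8  84.6] j [  5   2 122   0  56 -85]
l2 t31.2 F [-0.7  0.2 -2.2] w45.1 tcp [433.6 110.7 158.5] j [  5  -5 119   0  66 -85]
over t32.7 F [ 0.4 -0.9 -2.2] w45.2 tcp [616.7 113.3 159.1] j [  4  17  95   0  68 -83]
low t33.3 F [ 0.2  0.7 -2. ] w45.0 tcp [617.5 113.3 103.4] j [  4  20  97   0  62 -83]
```

View pics/s1_s.png

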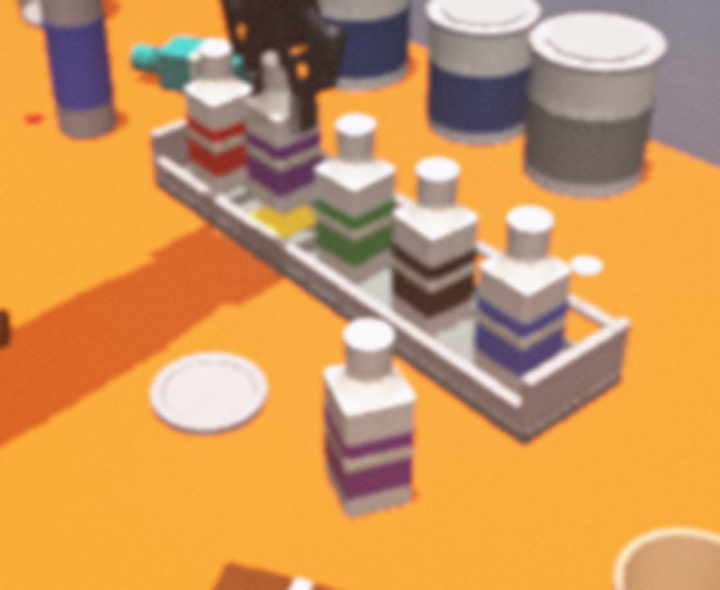

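View pics/s1_t.png

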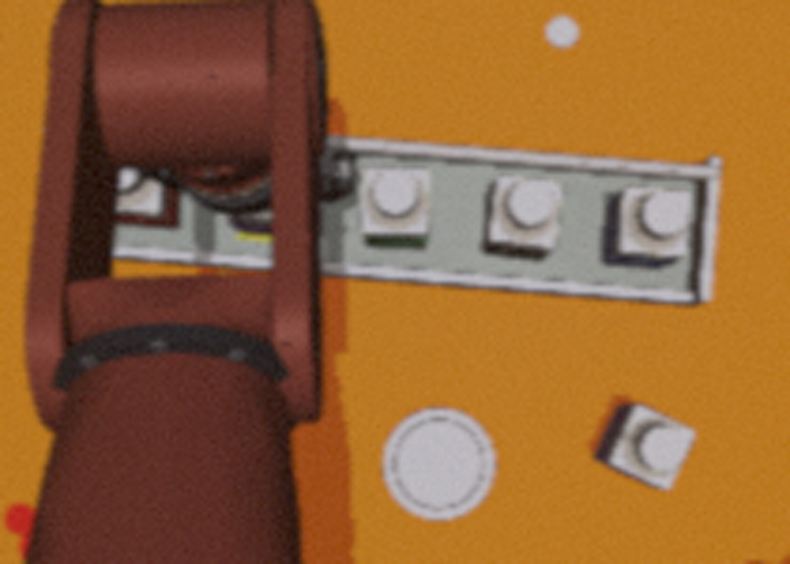

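The spare is held between red and green, above the tag, at about (280,150) in the side crop. I'll lower and release it.

```bash
python3 - <<'E'
from act import *
from geo import ray_z
p=W([0,90,0]); z0=46+42-GO+12
f0=-2.2
for dz in(12,6,3,2,1,0.5,0,-.5,-1,-1.5,-2):
    p[2]=z0+dz; move_l(p.tolist(),speed=30); wait(.1); o=st(f"dz{dz}")
    if o["wrist_force"][2]-f0>2.5: print("contact");break
grip(64); st("open")
p[2]=z0+20; move_l(p.tolist(),speed=60)
p[2]=z0+130; move_l(p.tolist(),speed=150); st("up")
move_j([60,-5,100,0,80,-80]); st("away")
snap("f1")
E
```

```text
dz12 t34.0 F [-1.   0.8 -2.2] w44.7 tcp [617.5 113.3  93.3] j [  4  21  98   0  61 -83]
dz6 t34.5 F [-0.1  0.7 -3.1] w45.4 tcp [617.4 113.2  87.3] j [  4  22  98   0  61 -83]
dz3 t34.8 F [ 0.3  0.1 -2.2] w45.0 tcp [617.3 113.3  84.2] j [  4  22  98   0  61 -83]
dz2 t35.2 F [-0.3 -0.2 -1.8] w45.1 tcp [617.4 113.3  83.3] j [  4  22  98   0  60 -83]
dz1 t35.5 F [ 1.1 -0.6 -2.9] w45.5 tcp [617.4 113.3  82.2] j [  4  22  98   0  60 -83]
dz0.5 t35.9 F [ 0.8 -0.5 -3.2] w45.2 tcp [617.4 113.3  81.8] j [  4  22  98   0  60 -83]
dz0 t36.2 F [-1.  -0.6  1. ] w44.8 tcp [617.5 113.3  81.7] j [  4  22  98   0  60 -83]
contact
open t36.5 F [-0.3  0.6  0.3] w64.0 tcp [617.7 113.3  81.5] j [  4  22  98   0  60 -83]
up t37.9 F [ 0.2  0.4 -0.7] w64.0 tcp [616.5 113.2 209.9] j [  4  14  93   0  73 -83]
away t40.0 F [-0.   0.1  0.2] w63.9 tcp [208.7 499.8 333.6] j [ 60  -5 100   0  80 -80]
```

View pics/f1_t.png

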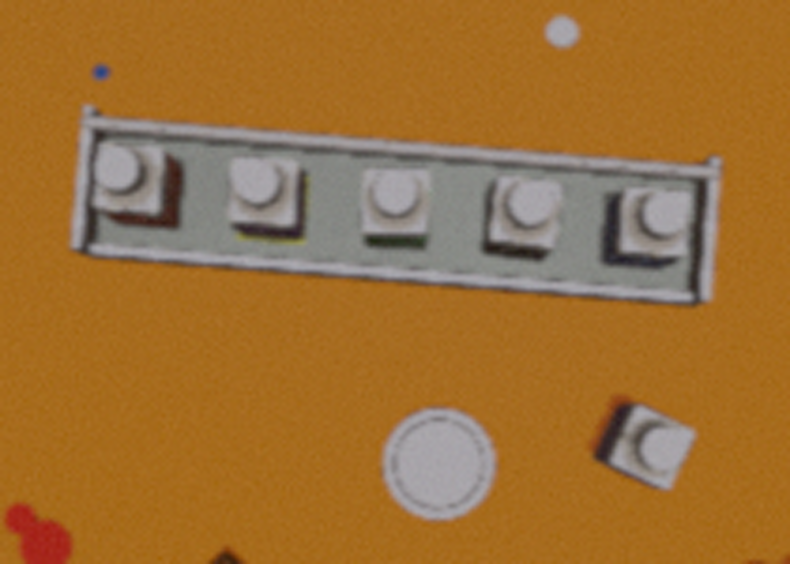

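View pics/f1_s.png

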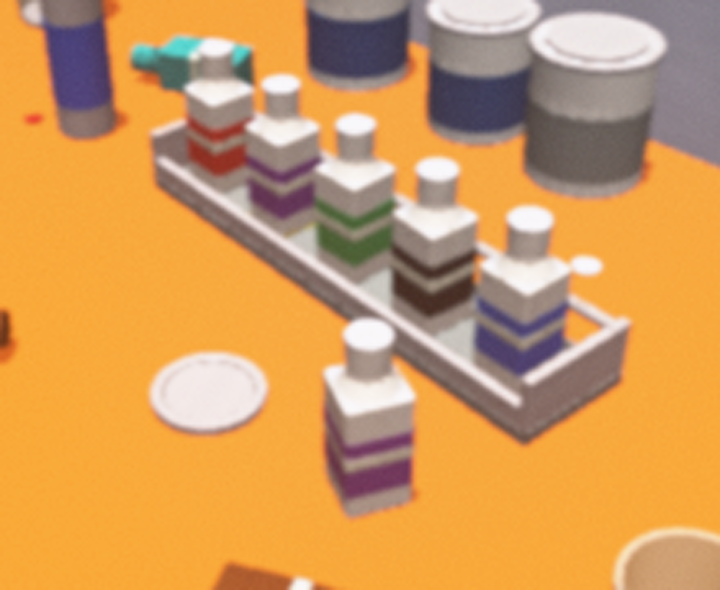

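All five bottles stand upright in the lane: caps at (119,168), (257,181), (396,193), (530,203) and (665,214) in the top crop. Before handing in, I'll measure the row and compare the other things with the first picture.

```bash
python3 - <<'E'
from geo import *
from plan import RL,L
k=790/210
for u,v in((119.5,168),(257,181),(396,193),(530,203),(665,214)):
    print((RL.T@(ray_z("top",[205+(u+.5)/k-.5,110+(v+.5)/k-.5],142)-L))[:2].round(1))
for n in("top","side"):
    a=cv2.imread(f"pics/{n}0.png").astype(int);b=np.load(n+".npy")[:,:,::-1].astype(int)
    d=cv2.blur(np.abs(a-b).max(2).astype(np.float32),(3,3))>40
    m,l,s,c=cv2.connectedComponentsWithStats(d.astype(np.uint8))
    print(n,[s[i].tolist() for i in range(1,m) if s[i,4]>12])
E
```

```text
[  1.  180.5]
[-0.1 89.9]
[-0.5 -1.7]
[  0.1 -89.8]
[ 1.000e-01 -1.786e+02]
top [[235, 129, 15, 13, 164], [371, 140, 16, 14, 164], [232, 144, 15, 5, 52], [229, 151, 23, 24, 314], [267, 154, 20, 20, 344], [373, 155, 12, 4, 36], [366, 157, 4, 4, 13], [365, 162, 22, 23, 274], [264, 221, 22, 21, 432], [125, 286, 13, 8, 63], [71, 290, 81, 52, 1690], [117, 298, 19, 15, 156], [7, 330, 62, 70, 1660], [0, 340, 18, 20, 240], [288, 361, 5, 9, 20], [21, 364, 7, 9, 46], [32, 365, 7, 5, 31]]
side [[0, 0, 38, 28, 551], [20, 0, 81, 100, 2946], [59, 48, 7, 12, 48], [60, 61, 8, 13, 59], [63, 106, 7, 6, 15], [279, 132, 49, 61, 1580], [57, 161, 110, 109, 2028], [248, 170, 30, 54, 1102], [84, 173, 10, 38, 159], [60, 174, 5, 13, 33], [27, 178, 24, 44, 213], [384, 182, 32, 19, 463], [124, 194, 13, 17, 137], [368, 198, 42, 41, 858], [114, 206, 3, 9, 19], [397, 223, 4, 4, 13], [94, 235, 19, 17, 150], [55, 268, 8, 5, 26], [138, 284, 4, 14, 27], [151, 299, 23, 6, 69], [0, 310, 21, 19, 186], [158, 343, 14, 8, 64], [136, 344, 17, 7, 64], [11, 374, 27, 19, 173]]
```

The only changes are the moved bottles, the arm and its shadow. Handing in.

```bash
python3 -c "
from station import *
print(sign_off())"
```

```text
the job is handed in; nothing more can be done
None
```

The red and blue bottles are standing upright in their own places. After that I stood the left-hand spare (spare_b) on the yellow square. I left the other spare where it was and handed the job in at about 40 s; no verdict is reported.

**Position:** measured on their caps in the top picture, all five bottles are within about 2 mm of the lane's middle line and their places. Green, which I did not touch, reads 1.7 mm off along the lane, and blue reads 1.4 mm. The calibration is only good to about 2 mm, so these readings are near its limit. I judged squareness by eye only; the bottles look square with the lane in both pictures.

**Contact:** the first touch on setting each bottle down was a change of about 3 to 7 N at the wrist. No force I sampled was more than about 5 N.

**Everything else:** comparing the first and last pictures, the only changes are the moved bottles, the arm and its shadow. No check failed. Before I moved anything, the two cameras disagreed by up to about 5 mm on spare_b's position, and I used the value that fitted both.

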